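# Hold the ruby cell in the inspection beam

## Task

On the watchmaker's bench, slide the clear cover of the wooden dust case fully open and take out the small glass cell that has a ruby sealed in it, gripping it only by its two white frosted sides and never touching its clear faces. Hold it upright between the lamp and the loupe of the inspection stand, about midway, with a clear face square to the beam and the ruby in the centre of the beam, touching nothing but your fingers; finish while holding it still there, with the cover left open. Do not tip the cell, do not bump the stand, and leave the oil bottle, the blue tin and the loose loupe where they are.

Things in the scene. Friction and masses are not known exactly. Their poses are not given: they have to be found in the camera images.
- case: Fixed wooden dust case, 160 (own x) x 300 (own y) x 76 mm high; origin: centre of its underside. Its -y half is an open compartment, inside 144 x 144 mm, centred at y = -75 mm, grey floor 8 mm above the bench, wall tops at 76 mm (rails on the long sides to 84). Its +y half is a solid deck at 76 mm. The glass cell stands in the compartment, seen through the clear cover.
- cover (a joint): Clear sliding cover of the case, in m: 0 = shut over the compartment, 0.145 = fully open over the deck (end stop). Opens along the case's own +y. Friction about 1.2 N plus 4 N s/m; stays where it is left. 150 x 146 mm, 6 mm thick, its top 82 mm above the bench.
- cover_grip (a point): Centre of the red bar handle on the cover, 97 mm above the bench. The bar is 60 mm long along the case's x, 12 mm thick along the case's y (pinch it across this) and stands 30 mm up from the cover (82 to 112 mm above the bench). Moves with the cover; axes as the case's.
- cell: Loose upright glass cell 22 x 22 x 60 mm high, about 55 g; origin: centre of its underside. Sides facing its own +x and -x are white frosted plates (4 mm thick, 20 mm wide, full height): grip only these. The +y and -y sides and the teal glass between the plates, top included, are clear: no touching. Within 22 mm of the compartment's centre, turned up to 0.7 rad from the case.
- cell_stone (a point): Centre of the 10 mm red ruby sealed in the cell, on the cell's upright axis 16 mm above its underside (44 mm below its top). Axes as the cell's.
- stand: Fixed inspection stand: dark base plate 70 (own x) x 230 (own y) x 12 mm; origin: centre of its underside. A black lamp cylinder (radius 20 mm, y = +44 to +110 mm) and a brass loupe (radius 18 mm, y = -44 to -82 mm) face each other, both centred 100 mm above the bench, tops at 120 mm. The 87 mm gap between them is open above and to both x sides.
- stand_beam (a point): Middle of the light beam, 100 mm above the bench, midway between lamp and loupe. The beam (faint yellow ray, only seen, not solid) runs along the stand's own y; axes as the stand's.
- oil: Bystander: small amber oil bottle with a red cap, 28 mm wide, 55 mm high, standing on the bench; origin at the centre of its underside.
- tin: Bystander: blue round tin with an amber lid, 64 mm wide, 38 mm high; origin at the centre of its underside.
- loupe: Bystander: loose black eye loupe standing on the bench, 36 mm wide, 34 mm high; origin at the centre of its underside.
Mind the look-alikes: they are no part of the job. Several things look just like the stand: the one meant starts farthest to the robot's left.

How it is judged (in metres and radians):
On the way, in this order (a step that is already met when the one before it is completed fails the run):
1. the cover is slid fully open (at least 125 of 145 mm) (value of joint cover above 0.125 m), for 0.2 s.
2. the cell is lifted out of the case in the fingers (height (world z) of cell above 0.055 m and contact force between cell and the fingers above 1 N and contact force between cell and case below 0.1 N), for 0.2 s.
At the end, for the whole second after the job is handed in: Cell held still in the fingers, touching nothing else: ruby within 7 mm of the beam axis (sideways, height) and 20 mm of mid-gap along it, upright within 0.14 rad, clear faces square to the beam within 0.16 rad; cover still open at least 115 mm (x of cell_stone in the frame of stand_beam between -0.007 and 0.007 m and z of cell_stone in the frame of stand_beam between -0.007 and 0.007 m and y of cell_stone in the frame of stand_beam between -0.02 and 0.02 m and angle between cell's own z axis and vertical below 0.14 rad and angle between the y axis of cell and the y axis of stand, either way round below 0.16 rad and linear speed of cell below 0.02 m/s and contact force between cell and the fingers above 1 N and contact force between cell and stand below 0.1 N and contact force between cell and case below 0.1 N and value of joint cover above 0.115 m); the arm keeps its last pose, push and grip.
It fails at once if a finger or the arm touches the clear glass (over 0.5 N) (contact force between cell_c0 and the arm above 0.5 N or contact force between cell_c0 and the fingers above 0.5 N).
It fails at once if the cell is tipped by more than 0.6 rad (angle between cell's own z axis and vertical above 0.6 rad).
It fails at once if the cell is knocked against the stand (over 2 N) (contact force between cell and stand above 2 N).
It fails at once if the robot bumps the stand (over 10 N) (contact force between stand and the arm above 10 N or contact force between stand and the fingers above 10 N).
It fails at once if the oil bottle, tin or loupe is moved by more than 30 mm (distance of any of oil, tin, loupe from where it was at the start of the episode above 0.03 m).
It also fails if it takes over 51 s, if anything falls off the work surface, if the arm or the gripper's body presses on something with over 40 N, if the wrist force passes 120 N, or if a joint passes its speed limit or range.

## Robot

A 7-joint arm with a two-finger parallel gripper is mounted at the origin on the work surface. World frame = base frame: x ahead of the robot, y to its left, z up, the work surface at z = 0. Lengths are in m, angles in degrees, forces in N, time in s.
With the tool pointing down it reaches from about 0.35 to 0.9 m from the base axis. Payload 8.1 kg.
Tool frame: the origin (TCP) lies midway between the tips of the shut fingers; the grasp point (between the pads) lies 19 mm behind it; z points along the fingers, y is the line along which they close (so a half turn about z gives the same grasp; the last joint's range is limited). The gripper opens to 85 mm and grips with 20 to 120 N. Pads are 22 mm wide; open, the fingers measure 114 mm over their backs; the gripper's body (76 mm by 85 mm) begins 54 mm behind the grasp point. The pads swing forward as they close: fully open they stand 13 mm farther back than shut.
Start: joints at [-73.889, 24.895, 1.432, 90.138, -0.665, 64.973, -4.303], TCP at [0.234, 0.58, 0.198] pointing down, gripper open.
Joint ranges: [-149.89, 149.89], [-25.12, 119.58], [-72.63, 75.52], [4.76, 147.25], [-75.54, 255.54], [6.69, 114.76], [-157.13, 157.13]. Speed limits (degrees/s): [127.2, 127.2, 172.46, 172.46, 180, 180, 180].

## Interface

Orientations are given as [roll, pitch, yaw] about the fixed x, y, z axes, in that order (R = Rz(yaw) Ry(pitch) Rx(roll)).
In Python, from workcell import ctrl gives the robot as it stands. Calls block until the motion is done:
- ctrl.goto(position, orientation): joint-space move of the TCP to a pose.
- ctrl.line_to(position, velocity=0.15, rot=None, contact_N=None): straight line of the TCP; rot=None keeps the orientation; velocity is the mean speed in m/s. With contact_N (N) it stops when the force on the tool has changed by that much, and returns True; else False.
- ctrl.move_joints(angles): joint-space move.
- ctrl.grip(opening): finger opening in m; the grip force is fixed at half the most; returns when the fingers have stopped.
- ctrl.sleep(seconds).
- ctrl.ik(position, orientation): joint angles nearest the present ones, or None.
- ctrl.capture(name): name is "scene" or "top" or "wrist"; returns the picture (384x512x3 uint8, blue, green, red); there is no depth.
- ctrl.camera_params(name): a dict with "K" (3x3 intrinsics, pixels), "k1" (the pictures are not rectified: a ray, as slopes to the right and down, at radius r is drawn at 1 + k1 r^2 times it, then the intrinsics apply), "cam_to_world" (4x4, takes a point from camera to world coordinates). Camera axes: x right, y up, looking along -z (the intrinsics and any distortion apply to the point x, -y, -z); pixel columns grow to the right and rows downward; lengths in m; the calibration is good to about 2 mm. A picture is of the moment at which its call begins: read the wrist's pose just before it. camera_params takes no time and is no camera call; for the wrist camera it gives the pose at the moment of the call.
A pose or a line that the arm cannot do raises ctrl.PlanningError and nothing moves.
- ctrl.sign_off(): hands the job in; it is judged then, once.
Readings, each from a call of its own:
- ctrl.get_t(): time.
- ctrl.get_joint_pos(): joint angles.
- ctrl.get_dq(): joint speeds.
- ctrl.get_tau(): joint torques, N m.
- ctrl.get_tool_pos(): TCP position.
- ctrl.get_ee_rot(): TCP orientation.
- ctrl.get_force(): force on the tool from outside, world axes, zero at the start.
- ctrl.get_torque(): the same for the moment, N m.
- ctrl.get_opening(): finger opening in m.
- ctrl.get_grasp_force(): force on a finger pad.
Only numpy, scipy, OpenCV 4.12 (cv2) and the standard library are available. Lean on these libraries where they do the work, as an engineer would, in place of code of your own. Each camera call takes 0.05 s, during which the arm holds its last target. There are 200 camera calls.

## Working session

There is one attempt and no reset: what is moved stays moved. The work goes in short steps, each a Python script; the robot and the scene stay as the last script left them, time stands still between calls to the robot, and variables do not carry over. Pictures are saved under pics/ and viewed, at most 10 in all, crops included, and the job is handed in when it is done.

```bash
mkdir -p pics; ls; python3 - <<'E'
from workcell import ctrl
import cv2,numpy as np
a=ctrl.capture("scene");b=ctrl.capture("top")
cv2.imwrite("pics/s0.png",a);cv2.imwrite("pics/t0.png",b)
for n in("scene","top"):
    p=ctrl.camera_params(n);print(n,p)
print(ctrl.get_t(),ctrl.get_ee_rot())
E
```

```text
pics
scene {'K': array([[424.05721397,   0.        , 263.10551636],
       [  0.        , 424.05721397, 183.24018519],
       [  0.        ,   0.        ,   1.        ]]), 'k1': 0.05317713425569673, 'cam_to_world': array([[ 0.7129302 , -0.44647901,  0.54072824,  1.18945233],
       [ 0.70105786,  0.43647925, -0.5639182 , -0.79151604],
       [ 0.01576098,  0.7811161 ,  0.62418686,  0.79392241],
       [ 0.        ,  0.        ,  0.        ,  1.        ]])}
top {'K': array([[399.4329297 ,   0.        , 260.78561955],
       [  0.        , 399.4329297 , 190.18241747],
       [  0.        ,   0.        ,   1.        ]]), 'k1': -0.14048877597319062, 'cam_to_world': array([[ 0.01394762,  0.99685736, -0.0779799 ,  0.47234804],
       [-0.9998445 ,  0.01474593,  0.00967094, -0.13418398],
       [ 0.01079043,  0.07783288,  0.99690802,  1.14848293],
       [ 0.        ,  0.        ,  0.        ,  1.        ]])}
0.1 [-1.79922950e+02  9.28817605e-03  1.58007462e+02]
```

View pics/t0.png

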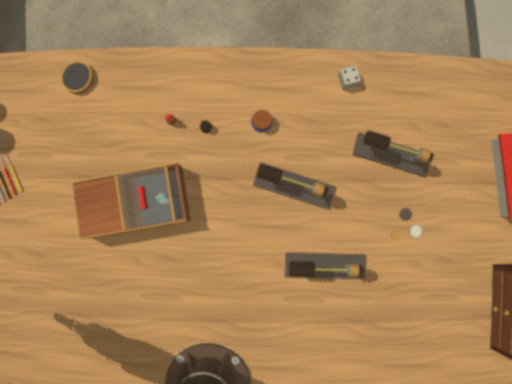

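View pics/s0.png

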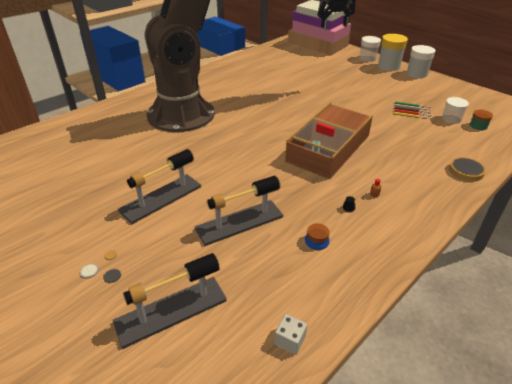

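Top view: stand-like candidates have base centres at (294,186), (326,266) and (393,153). Image left is the robot's left (+y), so (294,186) should be the one meant. The case is at (130,200), oil at (171,119), loose loupe at (206,127) and tin at (262,121). I'll confirm with enlarged crops.

```bash
cat > h.py <<'E'
import numpy as np,cv2
from workcell import ctrl
def ray(n,uv,P=None):
    P=P or ctrl.camera_params(n);K=P["K"];T=P["cam_to_world"]
    d=np.array([(uv[0]-K[0,2])/K[0,0],(uv[1]-K[1,2])/K[1,1]]);s=d.copy()
    for _ in range(20): s=d/(1+P["k1"]*(s@s))
    v=T[:3,:3]@np.array([s[0],-s[1],-1]);return T[:3,3],v
def atz(n,uv,z,P=None):
    o,v=ray(n,uv,P);return o+v*(z-o[2])/v[2]
def proj(n,X,P=None):
    P=P or ctrl.camera_params(n);K=P["K"];T=P["cam_to_world"]
    c=(np.atleast_2d(X)-T[:3,3])@T[:3,:3];s=np.c_[c[:,0],-c[:,1]]/-c[:,2:]
    s=s*(1+P["k1"]*(s**2).sum(1,keepdims=True));return s*[K[0,0],K[1,1]]+[K[0,2],K[1,2]]
def tri(obs):
    A=np.zeros((3,3));b=np.zeros(3)
    for n,uv,P in obs:
        o,v=ray(n,uv,P);v=v/np.linalg.norm(v);M=np.eye(3)-np.outer(v,v);A+=M;b+=M@o
    return np.linalg.solve(A,b)
E
python3 - <<'E'
from h import *
a=cv2.imread("pics/s0.png");b=cv2.imread("pics/t0.png")
c=lambda i,x,y,w,h:cv2.resize(i[y:y+h,x:x+w],(400,300),interpolation=cv2.INTER_CUBIC)
m=np.vstack([np.hstack([c(b,65,155,133,100),c(b,240,145,133,100)]),np.hstack([c(a,272,95,120,90),c(a,180,165,120,90)])])
cv2.imwrite("pics/m0.png",m)
for u in[(294,186),(326,266),(393,153)]:print(atz("top",u,0.012))
for n,u,z in[("oil",(171,119),.055),("loupe",(206,127),.034),("tin",(262,121),.038)]:print(n,atz("top",u,z))
E
```

```text
[ 0.57465627 -0.24008991  0.012     ]
[ 0.34784498 -0.33358342  0.012     ]
[ 0.67649332 -0.53189899  0.012     ]
oil [0.75487731 0.11044079 0.055     ]
loupe [0.73765993 0.01351639 0.034     ]
tin [ 0.75627346 -0.14565631  0.038     ]
```

View pics/m0.png

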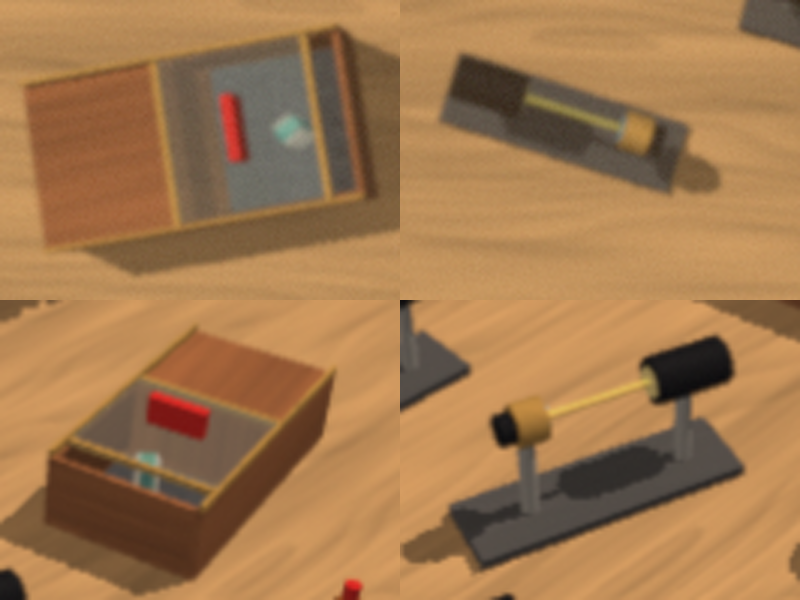

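Crops (3× magnification): top-left panel shows the case with the red bar at crop (233,127) and the cell at (292,130). Top-right and bottom-right panels show the leftmost stand, y = -0.24 against -0.33 and -0.53. It has the black lamp towards +y and the brass loupe towards -y, so it's the stand meant. Next I'll fit the poses.

```bash
cat > fit.py <<'E'
from h import *
from scipy.optimize import least_squares
PS={n:ctrl.camera_params(n) for n in("top","scene")}
def T(u,v,ox,oy): return ("top",(u*133/400+ox-.33,v/3+oy-.33))
def S(u,v,ox,oy): return ("scene",(u*.3+ox-.35,v*.3+oy-.35))
def fit(L,x0,zfree=True):
    def place(p,X): c,s=np.cos(p[2]),np.sin(p[2]);return np.array([p[0]+c*X[0]-s*X[1],p[1]+s*X[0]+c*X[1],X[2]+p[3]])
    f=lambda p:np.concatenate([proj(n,place(p,X),PS[n])[0]-uv for (n,uv),X in L])
    r=least_squares(f,x0,loss="soft_l1");print(np.round(r.x,4),np.round(np.degrees(r.x[2]),2));print(np.round(f(r.x).reshape(-1,2),1).tolist());return r.x
if __name__=="__main__":
    t=lambda u,v:T(u,v,65,155); s=lambda u,v:S(u,v-300,272,95)
    fit([(t(25,87),(.08,.15,.084)),(t(340,28),(.08,-.15,.084)),(t(367,197),(-.08,-.15,.084)),(t(47,247),(-.08,.15,.084)),
     (s(192,580),(.08,-.15,0)),(s(47,522),(-.08,-.15,0)),(s(333,372),(.08,.15,.084)),(s(195,328),(-.08,.15,.084)),(s(205,510),(.08,-.15,.084)),(s(50,455),(-.08,-.15,.084))],[.55,.2,.17,0])
    t2=lambda u,v:T(u-400,v,240,145); s2=lambda u,v:S(u-400,v-300,180,165)
    # beam ends at z=.1: lamp face y=.044, loupe face y=-.044
    fit([(t2(460,53),(.035,.115,.012)),(t2(690,125),(.035,-.115,.012)),(t2(672,193),(-.035,-.115,.012)),(t2(440,120),(-.035,.115,.012)),
     (s2(705,420),(-.035,.115,.012)),(s2(743,468),(.035,.115,.012)),(s2(483,558),(.035,-.115,.012)),(s2(450,507),(-.035,-.115,.012)),
     (s2(648,382),(0,.044,.1)),(s2(550,413),(0,-.044,.1)),(t2(526,98),(0,.044,.1)),(t2(622,127),(0,-.044,.1))],[.575,-.24,-.33,0])
    # bar: scene whole-face centre top edge: top edge ends; top view: top face centre
    print("bar top mid",tri([t(232,127)+(None,),s(183,400)+(None,)]))
E
python3 fit.py
```

```text
[ 0.5223  0.2158  0.1895 -0.0046] 10.86
[[-0.9, -2.3], [-0.7, -1.9], [-0.2, 0.0], [-0.3, 1.7], [-0.1, 1.8], [-1.4, 1.6], [0.8, -0.5], [-0.5, -0.2], [-0.7, 0.3], [-1.0, -0.3]]
[ 0.577  -0.2411 -0.294  -0.001 ] -16.85
[[0.2, -0.8], [-0.2, -0.5], [-1.2, -0.0], [-0.6, -0.0], [-0.6, -1.4], [0.7, -0.8], [-0.3, 1.4], [-0.7, -0.8], [0.1, 0.4], [-1.8, 1.5], [0.1, -0.2], [-0.2, 0.2]]
bar top mid [0.53271099 0.16903831 0.1143523 ]
```

```bash
python3 - <<'E'
from h import *
for p in ([.5327,.169,.3],[.577,-.241,.3]):
  for y in(10.86,-169.14,-16.85,163.15): 
    q=ctrl.ik(p,[180,0,y]);print(p,y,None if q is None else np.round(q,0))
def snap(n):
    P=ctrl.camera_params("wrist");im=ctrl.capture("wrist");cv2.imwrite(f"pics/{n}.png",im);np.save(f"pics/{n}.npy",np.array([P],dtype=object),allow_pickle=True)
    print(n,P["cam_to_world"].round(3).tolist(),P["K"][0,0]);return im
ctrl.goto([.577,-.241,.3],[180,0,163.15]);ctrl.sleep(.2);a=snap("w1")
ctrl.goto([.53,.16,.3],[180,0,-169.14]);ctrl.sleep(.2);b=snap("w2")
cv2.imwrite("pics/w12.png",cv2.resize(np.vstack([a,b]),(448,600),interpolation=cv2.INTER_AREA)) 
print(ctrl.get_t(),ctrl.get_joint_pos())
E
```

```text
[0.5327, 0.169, 0.3] 10.86 [-54.  17.  41.  93. -11.  75. -90.]
[0.5327, 0.169, 0.3] -169.14 [-32.  15.  11.  91.  -3.  75.  81.]
[0.5327, 0.169, 0.3] -16.85 [ -57.   17.   45.   93.  -13.   75. -116.]
[0.5327, 0.169, 0.3] 163.15 [-35.  15.  15.  91.  -4.  75.  54.]
[0.577, -0.241, 0.3] 10.86 [-19.  30.  60.  84. -26.  81. -37.]
[0.577, -0.241, 0.3] -169.14 [-17.  28.  55.  84. -23.  80. 140.]
[0.577, -0.241, 0.3] -16.85 [-18.  29.  59.  84. -25.  81. -65.]
[0.577, -0.241, 0.3] 163.15 [-18.  29.  59.  84. -25.  81. 114.]
w1 [[0.288, -0.91, -0.298, 0.502], [0.957, 0.274, 0.09, -0.216], [-0.0, -0.311, 0.95, 0.476], [0.0, 0.0, 0.0, 1.0]] 264.6892306592204
w2 [[-0.187, -0.933, -0.306, 0.453], [0.982, -0.178, -0.058, 0.145], [-0.0, -0.311, 0.95, 0.476], [0.0, 0.0, 0.0, 1.0]] 264.6892306592204
5.225 [-64.64401285  19.76430571  59.06593243  94.09258132 -17.38364202
  76.07132387  97.93875443]
```

View pics/w2.png

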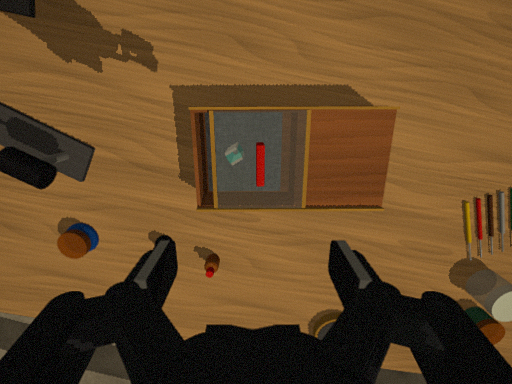

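View pics/w1.png

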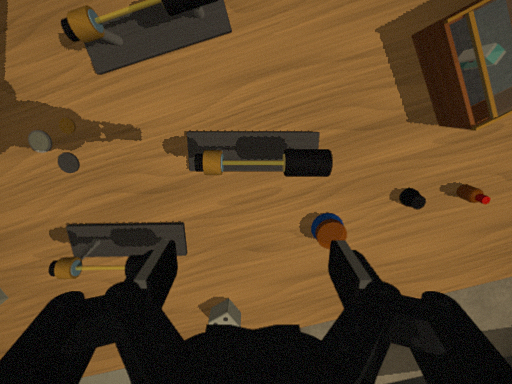

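Both wrist views are clear. w2 has the case corners at (193,107), (396,107), (383,208), (197,208), the bar at (260,165) and the cell at (234,154). w1 has the stand beam from (222,163) to (285,162). I'll refit using all the views.

```bash
cat > fit2.py <<'E'
import fit
from fit import *
for n in("w1","w2"): PS[n]=np.load(f"pics/{n}.npy",allow_pickle=True)[0]
t=lambda u,v:T(u,v,65,155); s=lambda u,v:S(u,v-300,272,95)
w=lambda u,v:("w2",(u,v))
c=fit.fit([(t(25,87),(.08,.15,.084)),(t(340,28),(.08,-.15,.084)),(t(367,197),(-.08,-.15,.084)),(t(47,247),(-.08,.15,.084)),
 (s(192,580),(.08,-.15,0)),(s(333,372),(.08,.15,.084)),(s(195,328),(-.08,.15,.084)),(s(205,510),(.08,-.15,.084)),(s(50,455),(-.08,-.15,.084)),
 (w(190,107),(-.08,-.15,.084)),(w(396,107),(-.08,.15,.084)),(w(383,208),(.08,.15,.084)),(w(197,208),(.08,-.15,.084))],[.55,.2,.17,0])
t2=lambda u,v:T(u-400,v,240,145); s2=lambda u,v:S(u-400,v-300,180,165);w=lambda u,v:("w1",(u,v))
st=fit.fit([(t2(460,53),(.035,.115,.012)),(t2(690,125),(.035,-.115,.012)),(t2(672,193),(-.035,-.115,.012)),(t2(440,120),(-.035,.115,.012)),
 (s2(705,420),(-.035,.115,.012)),(s2(743,468),(.035,.115,.012)),(s2(483,558),(.035,-.115,.012)),(s2(450,507),(-.035,-.115,.012)),
 (s2(648,382),(0,.044,.1)),(s2(550,413),(0,-.044,.1)),(t2(526,98),(0,.044,.1)),(t2(622,127),(0,-.044,.1)),
 (w(222.5,163),(0,-.044,.1)),(w(285,162),(0,.044,.1)),(w(187,131),(-.035,-.115,.012)),(w(319,131.5),(-.035,.115,.012))],[.575,-.24,-.33,0])
E=lambda n,uv:(n,uv,PS[n])
print("beam mid tri",tri([E(*t2(574,112.5)),E(*w(253.7,162.5)),E(*s2(599,397.5))]))
for g in([E(*t(232,127)),E("w2",(261,164))],[E(*t(232,127)),E("w2",(261,164)),E(*s(183,400))]):
    b=tri(g);print("bar",b);d=b[:2]-c[:2];k,q=np.cos(c[2]),np.sin(c[2]);print("local",k*d[0]+q*d[1],-q*d[0]+k*d[1])
E
python3 fit2.py
```

```text
Traceback (most recent call last):
  File "fit2.py", line 6, in <module>
    c=fit.fit([(t(25,87),(.08,.15,.084)),(t(340,28),(.08,-.15,.084)),(t(367,197),(-.08,-.15,.084)),(t(47,247),(-.08,.15,.084)),
      ^^^^^^^
AttributeError: 'function' object has no attribute 'fit'
```

```bash
sed -i 's/fit\.fit(/fit(/;/^import fit$/d' fit2.py; python3 fit2.py
```

```text
[ 0.5224  0.2184  0.1904 -0.0082] 10.91
[[-1.2, -2.1], [-1.4, -1.9], [-1.0, -0.1], [-0.6, 1.6], [0.4, 2.4], [1.1, 0.2], [-0.1, 0.5], [-0.2, 0.9], [-0.4, 0.4], [-0.6, -1.5], [1.0, -1.6], [-2.2, 0.2], [-0.2, 0.6]]
[ 0.5781 -0.24   -0.2953 -0.0007] -16.92
[[-0.2, -1.2], [-0.6, -0.9], [-1.6, -0.3], [-1.0, -0.5], [-0.0, -1.4], [1.3, -0.8], [0.2, 1.2], [-0.2, -0.9], [0.7, 0.3], [-1.2, 1.3], [-0.4, -0.6], [-0.6, -0.1], [-0.8, -1.3], [-2.4, -0.1], [-1.5, -0.0], [-0.0, -0.1]]
beam mid tri [ 0.57800672 -0.23961394  0.10178192]
bar [0.5321838  0.17235008 0.09765372]
local 0.0008544524915529237 -0.047073253778228526
bar [0.53125717 0.1708626  0.11230313]
local -0.00033687613875454936 -0.048358550079440864
```

```bash
python3 - <<'E'
from h import *
a=np.radians(10.9);yv=np.array([-np.sin(a),np.cos(a),0])
p=np.array([.5313,.171,.15]);r=[180,0,-169.1]
ctrl.goto(p,r)
p[2]=.088
print("contact",ctrl.line_to(p,.08,contact_N=8))
ctrl.grip(0.0);print(ctrl.get_opening(),ctrl.get_grasp_force(),ctrl.get_tool_pos())
print(ctrl.line_to(p+.15*yv,.08,contact_N=15),(ctrl.get_tool_pos()-p)@yv,ctrl.get_force(),ctrl.get_opening())
ctrl.sleep(.3)
ctrl.grip(.085)
q=np.array(ctrl.get_tool_pos());q[2]=.2;ctrl.line_to(q,.2)
c=np.array([.5223,.2175,0])-.075*yv
for n,d in(("w3",-.02),("w4",.08)):
    t=c+[-.09+d,0,.26];ctrl.goto(t,r);ctrl.sleep(.2)
    P=ctrl.camera_params("wrist");im=ctrl.capture("wrist");cv2.imwrite(f"pics/{n}.png",im);np.save(f"pics/{n}.npy",np.array([P],dtype=object),allow_pickle=True)
    u=proj("wrist",c+[0,0,.03],P)[0];print(n,u,ctrl.get_t())
    x,y=int(u[0])-60,int(u[1])-45;x,y=max(x,0),max(y,0);cr=im[y:y+90,x:x+120];print("crop",x,y,cr.shape)
    cv2.imwrite(f"pics/{n}c.png",cv2.resize(cr,None,fx=5,fy=5,interpolation=cv2.INTER_CUBIC))
cv2.imwrite("pics/m3.png",np.hstack([cv2.resize(cv2.imread(f"pics/{n}c.png"),(400,300)) for n in("w3","w4")]))
E
```

```text
contact False
-0.00020786022547087068 0.0 [0.5313093  0.17099069 0.08798382]
False 0.14949474700514936 [ 0.74364915 -0.83226325 -0.82371738] -1.517324527494628e-05
w3 [239.16382791 220.58386887] 12.45
crop 179 175 (90, 120, 3)
w4 [250.16311336 163.6956676 ] 13.225
crop 190 118 (90, 120, 3)
```

View pics/m3.png

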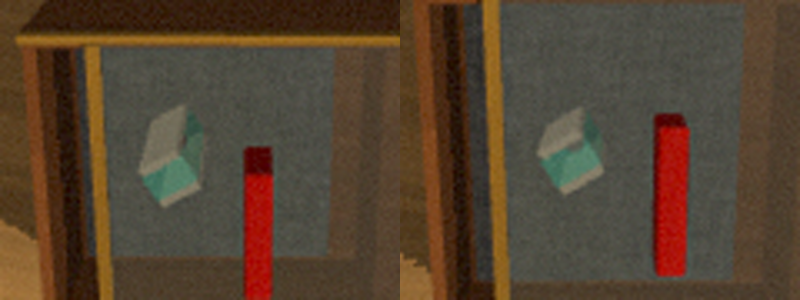

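The grip closed on nothing, so I'll triangulate the bar from these two views and compare with the earlier estimate.

```bash
python3 - <<'E'
from h import *
L=lambda n:np.load(f"pics/{n}.npy",allow_pickle=True)[0]
P3,P4=L("w3"),L("w4");A=lambda u,v:("w",(179+u*.3,175+v*.3),P3);B=lambda u,v:("w",(190+(u-400)*.3,118+v*.3),P4)
X=tri([A(258,174),B(671,127)]);print("bar -x top edge mid",X,[proj("w",X,o[2])[0]-o[1] for o in(A(258,174),B(671,127))])
print("bar  -x end bottom",tri([A(258,150),B(671,114)]))
print("cell corners", *[tri([A(*a),B(*b)]) for a,b in(((140,168),(538,150)),((165,207),(566,193)),((201,187),(603,176)))])
for z in(.06,.082,.112):print(z,ray and atz("w",A(258,174)[1],z,P3),atz("w",B(671,127)[1],z,P4),atz("w",(261,144),z,L("w2")),"far w2",atz("w",(261,187),z,L("w2")))
b=tri([("top",(142.1,197.1),None),("w",(261,164),L("w2"))]);print(b)
for z in (.082,.112): print("top",atz("top",(142.1,186.5),z),atz("top",(142.1,208),z))
im=cv2.imread("pics/w4.png");cv2.imwrite("pics/w4z.png",im)
E
```

```text
bar -x top edge mid [0.50467604 0.16551724 0.11009148] [array([-0.31457578, -0.07164547]), array([0.34392854, 0.07354112])]
bar  -x end bottom [0.50300246 0.16598513 0.09041385]
cell corners [0.53237763 0.11653149 0.06769705] [0.54752524 0.1312886  0.07206454] [0.53992395 0.14603167 0.06094872]
0.06 [0.52860278 0.17135314 0.06      ] [0.51330278 0.17049632 0.06      ] [0.50939883 0.16921267 0.06      ] far w2 [0.57850784 0.18309661 0.06      ]
0.082 [0.51810439 0.16898307 0.082     ] [0.5095101  0.16811648 0.082     ] [0.50641507 0.16792846 0.082     ] far w2 [0.57186785 0.18107786 0.082     ]
0.112 [0.50378841 0.16575115 0.112     ] [0.50433827 0.16487124 0.112     ] [0.50234631 0.16617726 0.112     ] far w2 [0.56281332 0.17832503 0.112     ]
[0.53230458 0.17229678 0.0957927 ]
top [0.56101361 0.17675503 0.082     ] [0.50287304 0.17467667 0.082     ]
top [0.55851946 0.16800836 0.112     ] [0.50201438 0.16598847 0.112     ]
```

View pics/w4z.png

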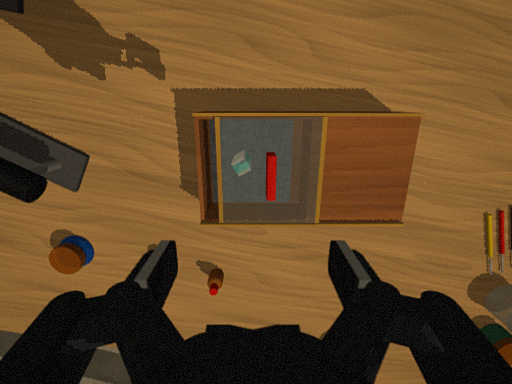

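The bar hasn't moved and still measures at (0.532, 0.171, top 0.11). I'll repeat the descent and take pictures with the gripper open and then shut, marking the reported TCP, to see why it misses.

```bash
python3 - <<'E'
from h import *
r=[180,0,-169.1];p=np.array([.5318,.1708,.15])
ctrl.goto(p,r);p[2]=.088;ctrl.line_to(p,.1,contact_N=8);ctrl.sleep(.1)
t=np.array(ctrl.get_tool_pos());print(t,ctrl.get_ee_rot(),ctrl.get_opening(),ctrl.get_force())
S1=ctrl.capture("scene");W1=ctrl.capture("wrist");Pw=ctrl.camera_params("wrist")
ctrl.grip(0.0);print(ctrl.get_opening(),ctrl.get_grasp_force(),ctrl.get_force())
S2=ctrl.capture("scene");W2=ctrl.capture("wrist")
def cs(i,n,P):
    u=proj(n,t,P)[0];print(n,u);i=i.copy()
    x,y=int(np.clip(u[0]-80,0,352)),int(np.clip(u[1]-60,0,264));c=cv2.resize(i[y:y+120,x:x+160],(400,300),interpolation=cv2.INTER_CUBIC)
    cv2.drawMarker(c,tuple(int(k) for k in (u-[x,y])*2.5),(0,255,0),0,14,1);return c
m=np.vstack([np.hstack([cs(S1,"scene",None),cs(S2,"scene",None)]),np.hstack([cs(W1,"wrist",Pw),cs(W2,"wrist",Pw)])])
cv2.imwrite("pics/dbg.png",m);print(ctrl.get_t())
E
```

```text
[0.53239407 0.17082344 0.0887066 ] [ 1.79990368e+02  6.93974010e-02 -1.69102784e+02] 0.08457260988662867 [ 0.84126423 -0.08213958  0.09917094]
0.00011794033391194555 0.0 [-0.16204053  0.64642113 -1.05126201]
scene [325.05171357 131.63049773]
scene [325.05171357 131.63049773]
wrist [251.20642372 218.27369174]
wrist [251.20642372 218.27369174]
15.5833
```

View pics/dbg.png

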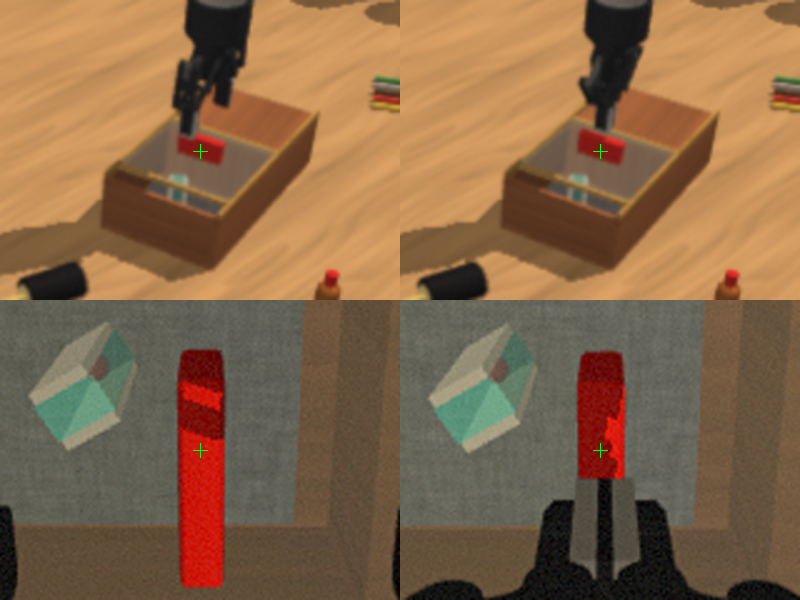

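The picture explains the miss. The shut fingertips sit on the near side above the bar: wrist crop tip at (603,478), scene crop tip at (605,130). Both are away from the green marker, so the real tips are higher than the reported TCP. I'll triangulate the real tip.

```bash
python3 - <<'E'
from h import *
P=ctrl.camera_params("wrist");t=np.array(ctrl.get_tool_pos());print(t)
us=np.array([325.05,131.63]);uw=np.array([251.2,218.27])
x,y=int(us[0]-80),int(us[1]-60);xw,yw=int(uw[0]-80),int(uw[1]-60)
sp=lambda u,v:("scene",(x+(u-400)/2.5,y+v/2.5),None);wp=lambda u,v:("wrist",(xw+(u-400)/2.5,yw+(v-300)/2.5),P)
for a in((605,130),(603,127),(607,133)):
    X=tri([sp(*a),wp(603,478)]);print(X,X-t,proj("scene",X)[0]-sp(*a)[1])
# prediction of wrist/scene pixel for tip-centre at various heights on tool axis
for dz in(0,.01,.02,.03,.04):
    for dx in(-.011,0,.011):print(dz,dx,((proj("scene",t+[dx,0,dz])[0]-[x,y])*2.5+[400,0]).round(),((proj("wrist",t+[dx,0,dz],P)[0]-[xw,yw])*2.5+[400,300]).round())
E
```

```text
[0.53179956 0.17079386 0.08800909]
[0.52974064 0.17319353 0.11631026] [-0.00205892  0.00239966  0.02830117] [-1.18735104  0.41611267]
[0.52738977 0.17241529 0.12014224] [-0.00440979  0.00162143  0.03213315] [-1.00672064  0.35384152]
[0.53209708 0.17397257 0.11247045] [0.00029753 0.0031787  0.02446137] [-1.36808811  0.4780427 ]
0 -0.011 [593. 149.] [608. 415.]
0 0 [600. 152.] [601. 450.]
0 0.011 [607. 155.] [594. 484.]
0.01 -0.011 [594. 142.] [608. 428.]
0.01 0 [601. 145.] [601. 465.]
0.01 0.011 [608. 148.] [593. 500.]
0.02 -0.011 [594. 135.] [609. 443.]
0.02 0 [601. 138.] [601. 481.]
0.02 0.011 [608. 141.] [593. 518.]
0.03 -0.011 [595. 128.] [609. 460.]
0.03 0 [602. 131.] [600. 500.]
0.03 0.011 [609. 134.] [592. 538.]
0.04 -0.011 [596. 121.] [609. 479.]
0.04 0 [603. 124.] [600. 521.]
0.04 0.011 [610. 127.] [592. 561.]
```

```bash
python3 - <<'E'
from h import *
t=np.array(ctrl.get_tool_pos());p=t.copy();p[2]=.055
print(ctrl.line_to(p,.03,contact_N=3),ctrl.get_tool_pos(),ctrl.get_force(),ctrl.get_t())
p=np.array(ctrl.get_tool_pos());p[2]+=.03;ctrl.line_to(p,.1)
E
```

```text
True [0.53196678 0.17081089 0.07925077] [-0.48643378 -0.51337577  7.39783738] 16.0917
```

The shut tips touched the bar top (0.112) with the reported TCP at z = 0.079. The real tips are therefore about 32 mm short of the TCP frame, which agrees with the pictures. I'll compensate for that and open the cover.

```bash
python3 - <<'E'
from h import *
a=np.radians(10.9);yv=np.array([-np.sin(a),np.cos(a),0])
ctrl.grip(.085)
p=np.array([.5318,.171,.1]);ctrl.line_to(p,.1)
p[2]=.057;print(ctrl.line_to(p,.08,contact_N=6),ctrl.get_tool_pos())
ctrl.grip(0.0);o=ctrl.get_opening();print(o,ctrl.get_grasp_force())
if o>.008:
    print(ctrl.line_to(p+.15*yv,.09,contact_N=15),(ctrl.get_tool_pos()-p)@yv,ctrl.get_force(),ctrl.get_opening())
    ctrl.sleep(.3);print((ctrl.get_tool_pos()-p)@yv)
    ctrl.grip(.085)
    q=np.array(ctrl.get_tool_pos());q[2]=.14;ctrl.line_to(q,.2)
    b=np.array([.5365,.1385,.16]);r=[180,0,-169.1]
    for n,d in(("w5",[-.05,0,0]),("w6",[.03,0,0]),("w7",[0,-.06,0])):
        ctrl.goto(b+d,r);ctrl.sleep(.15)
        P=ctrl.camera_params("wrist");im=ctrl.capture("wrist");cv2.imwrite(f"pics/{n}.png",im);np.save(f"pics/{n}.npy",np.array([P],dtype=object),allow_pickle=True)
    M=[]
    for n in("w5","w6","w7"):
        im=cv2.imread(f"pics/{n}.png");P=np.load(f"pics/{n}.npy",allow_pickle=True)[0]
        u=proj("w",[.541,.133,.06],P)[0];x,y=int(np.clip(u[0]-50,0,412)),int(np.clip(u[1]-37,0,309));print(n,u,x,y)
        M.append(cv2.resize(im[y:y+75,x:x+100],(400,300),interpolation=cv2.INTER_CUBIC))
    s=cv2.resize(ctrl.capture("top")[150:250,65:198],(400,300),interpolation=cv2.INTER_CUBIC)
    cv2.imwrite("pics/m5.png",np.vstack([np.hstack(M[:2]),np.hstack([M[2],s])]))
print(ctrl.get_t())
E
```

```text
False [0.53191631 0.1707541  0.05696741]
0.010553951092293573 58.69633376598358
True 0.11749302432781852 [-0.13526618 -4.57510281  5.6075831 ] 0.010761790549786793
0.11754120571881714
w5 [237.1191857  224.34021323] 187 187
w6 [250.71844496 157.17132421] 200 120
w7 [298.35187435 192.72992849] 248 155
23.8167
```

View pics/m5.png

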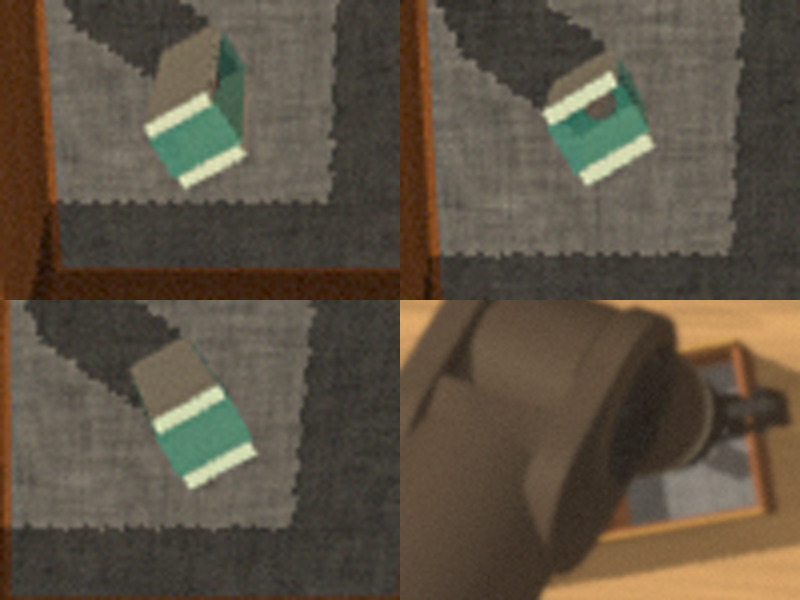

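All panels show the open compartment. The cell's top face has white plate strips at its upper-left and lower-right ends in the image: w5 strip outer corners at (147,128)-(208,92) and (185,188)-(246,155). The grip axis runs between the strips. Now I'll triangulate the top corners.

```bash
python3 - <<'E'
from h import *
L=lambda n:np.load(f"pics/{n}.npy",allow_pickle=True)[0]
P={n:L(n) for n in("w5","w6","w7")};O=dict(w5=(187,187,0,0),w6=(200,120,400,0),w7=(248,155,0,300))
def ob(n,u,v):o=O[n];return("w",(o[0]+(u-o[2])/4-.375,o[1]+(v-o[3])/4-.375),P[n])
C=[[(147,128),(545,118),(152,424)],[(208,92),(610,72),(222,388)],[(185,188),(586,186),(191,488)],[(246,155),(653,146),(256,454)]]
X=[]
for c in C:
    obs=[ob(n,*k) for n,k in zip(O,c)];x=tri(obs);X.append(x);print(x.round(4),[(proj("w",x,o[2])[0]-o[1]).round(1).tolist() for o in obs])
X=np.array(X);print("centre",X.mean(0))
gx=(X[2]+X[3]-X[0]-X[1])/2;gy=(X[1]+X[3]-X[0]-X[2])/2
print("grip axis",np.linalg.norm(gx[:2]),np.degrees(np.arctan2(gx[1],gx[0])),"clear axis",np.linalg.norm(gy[:2]),np.degrees(np.arctan2(gy[1],gy[0])))
# fixed z=0.068
Y=np.array([np.mean([atz("w",ob(n,*k)[1],.068,P[n]) for n,k in zip(O,c)],0) for c in C]);gx=(Y[2]+Y[3]-Y[0]-Y[1])/2;gy=(Y[1]+Y[3]-Y[0]-Y[2])/2
print(Y.mean(0),np.degrees(np.arctan2(gx[1],gx[0])),np.degrees(np.arctan2(gy[1],gy[0])),np.linalg.norm(gx),np.linalg.norm(gy))
g=np.degrees(np.arctan2(gx[1],gx[0]))
for yaw in(g+90,g-90):
    for p in([*Y.mean(0)[:2],.03],): print("yaw",yaw,ctrl.ik(p,[180,0,yaw]))
for yaw in(-16.9+90,-16.9-90):print("stand",yaw,ctrl.ik([.578,-.24,.13],[180,0,yaw]))
E
```

```text
[0.5346 0.1165 0.0648] [[-0.1, -0.1], [0.1, -0.1], [-0.0, 0.2]]
[0.5197 0.131  0.0687] [[-0.3, 0.4], [0.6, 0.1], [-0.3, -0.5]]
[0.5491 0.1301 0.0686] [[-0.0, 0.0], [0.2, -0.2], [-0.2, 0.2]]
[0.536  0.1449 0.0684] [[-0.1, 0.1], [0.2, 0.1], [-0.0, -0.2]]
centre [0.5348905  0.13061114 0.06761081]
grip axis 0.02060989638507684 41.69378004073136 clear axis 0.02028703439011485 133.61324834334283
[0.53476925 0.13062466 0.068     ] 40.846075106078 132.318316747135 0.02109246011023661 0.020017572094158363
yaw 130.846075106078 [-60.90865078  48.10280599  67.59369011 114.04042636 -54.31090917
  57.91612207  74.72849018]
yaw -49.153924893922 [ -60.1856969    46.70076501   65.59119441  113.99570326  -52.73475726
   56.38179843 -106.78945374]
stand 73.1 [-20.82633788  43.0034416   65.88058065  97.98515918 -42.24214733
  67.81497581  39.72406256]
stand -106.9 [ 49.57167354  37.81612346 -50.83001515  91.7693374   31.43570403
  65.70256715 154.43644031]
```

```bash
python3 - <<'E'
from h import *
c=np.array([.5348,.1306]);r=[180,0,131.3]
ctrl.grip(.065)
ctrl.goto([*c,.11],r)
if ctrl.line_to([*c,.005],.08,contact_N=5): print("HIT",ctrl.get_tool_pos(),ctrl.get_force());raise SystemExit
ctrl.sleep(.1);print(ctrl.get_tool_pos())
ctrl.grip(0.0);o=ctrl.get_opening();print("open",o,ctrl.get_grasp_force(),ctrl.get_t())
if o>.015:
    ctrl.line_to([*c,.03],.05);print(ctrl.get_opening(),ctrl.get_grasp_force())
    ctrl.line_to([*c,.14],.12);ctrl.sleep(.2)
    P=ctrl.camera_params("wrist");im=ctrl.capture("wrist");cv2.imwrite("pics/w8.png",im);np.save("pics/w8.npy",np.array([P],dtype=object),allow_pickle=True)
    print(ctrl.get_opening(),ctrl.get_grasp_force(),ctrl.get_t())
E
```

```text
[0.53506926 0.13070458 0.00537929]
open 0.02122948905853487 60.29388427734375 27.0167
0.021097891257247488 60.283470153808594
0.021610854079775442 60.28372764587402 28.9833
```

```bash
python3 - <<'E'
from h import *
s=np.array([.578,-.2398]);r=[180,0,73.1]
ctrl.line_to([*s,.145],.15,rot=r)
print(ctrl.get_opening(),ctrl.get_grasp_force(),ctrl.get_t())
print(ctrl.line_to([*s,.0815],.06,contact_N=5));ctrl.sleep(.3)
t=np.array(ctrl.get_tool_pos());print(t,ctrl.get_ee_rot(),ctrl.get_grasp_force(),ctrl.get_t())
np.save("pics/f_wrist.npy",np.array([ctrl.camera_params("wrist")],dtype=object),allow_pickle=True)
M=[]
for n in("scene","wrist","top"):
    P=ctrl.camera_params(n);im=ctrl.capture(n);cv2.imwrite(f"pics/f_{n}.png",im)
    R=np.array([t[0],t[1],.1]);u=proj(n,R,P)[0];x,y=int(np.clip(u[0]-40,0,432)),int(np.clip(u[1]-30,0,324))
    k=cv2.resize(im[y:y+60,x:x+80],(400,300),interpolation=cv2.INTER_CUBIC);cv2.drawMarker(k,tuple(int(a) for a in (u-[x,y]+.5)*5),(0,255,0),0,10,1);M.append(k);print(n,u,x,y)
    if n=="scene":M.append(cv2.resize(im[90:240,150:350],(400,300),interpolation=cv2.INTER_CUBIC))
cv2.imwrite("pics/mf.png",np.vstack([np.hstack(M[:2]),np.hstack(M[2:])]))
E
```

```text
0.0208955430105123 60.42137145996094 31.6167
False
[ 0.57809605 -0.239809    0.0816866 ] [ 1.79982756e+02 -5.02975958e-03  7.31027448e+01] 60.42092442512512 33.125
scene [239.4237152  194.39493569] 199 164
wrist [251.06079799 232.98704139] 211 202
top [297.01760834 181.76408422] 257 151
```

View pics/mf.png

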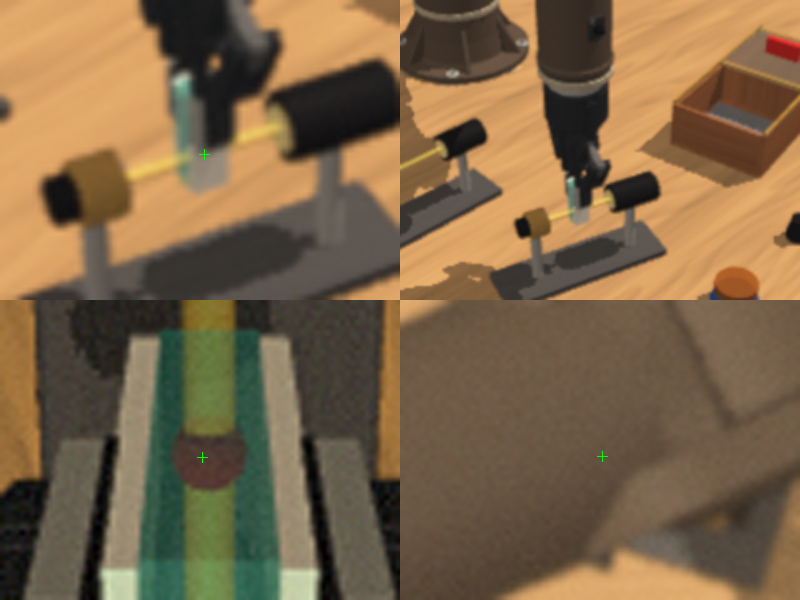

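```bash
python3 - <<'E'
from h import *
Pw=np.load("pics/f_wrist.npy",allow_pickle=True)[0]
a=np.radians(-16.9);ex=np.array([np.cos(a),np.sin(a),0]);ey=np.array([-np.sin(a),np.cos(a),0])
b=np.array([.578,-.2398,0])
def S(X):return ((proj("scene",X)[0]-[199,164]+.5)*5).round()
def W(X):return ((proj("w",X,Pw)[0]-[211,202]+.5)*5+[0,300]).round()
for h in(.079,.084,.089):
  for dy in(-.005,0,.005):
    c=b+ey*dy+[0,0,h]
    print(h,dy,"sc bot +x plate -y,+y:",S(c+.011*ex-.01*ey),S(c+.011*ex+.01*ey),"top -y -x/+x",S(c-.011*ex-.011*ey+[0,0,.06]),S(c+.011*ex-.011*ey+[0,0,.06]),"wr ruby",W(c+[0,0,.016]),"wr nearbot",W(c-.011*ex+[0,0,0]+.01*ey),W(c-.011*ex+[0,0,0]-.01*ey),"top",W(c-.011*ex+[0,0,.06]+.01*ey),W(c-.011*ex+[0,0,.06]-.01*ey))
g=lambda u,v:("scene",(199+u/5-.5,164+v/5-.5),None)
print("scene beam at z.1 ends",S(b+ey*.044+[0,0,.1]),S(b-ey*.044+[0,0,.1]))
E
```

```text
0.079 -0.005 sc bot +x plate -y,+y: [188. 207.] [224. 195.] top -y -x/+x [164.  91.] [183. 116.] wr ruby [202. 473.] wr nearbot [127. 360.] [130. 482.] top [ 93. 589.] [ 98. 750.]
0.079 0 sc bot +x plate -y,+y: [197. 204.] [232. 192.] top -y -x/+x [173.  88.] [193. 113.] wr ruby [202. 440.] wr nearbot [127. 328.] [129. 452.] top [ 92. 547.] [ 97. 711.]
0.079 0.005 sc bot +x plate -y,+y: [206. 201.] [241. 189.] top -y -x/+x [182.  85.] [202. 110.] wr ruby [202. 407.] wr nearbot [126. 296.] [129. 422.] top [ 90. 503.] [ 96. 671.]
0.084 -0.005 sc bot +x plate -y,+y: [188. 200.] [223. 188.] top -y -x/+x [164.  83.] [183. 108.] wr ruby [202. 491.] wr nearbot [125. 374.] [128. 498.] top [ 89. 617.] [ 94. 782.]
0.084 0 sc bot +x plate -y,+y: [197. 197.] [232. 185.] top -y -x/+x [173.  80.] [192. 105.] wr ruby [202. 457.] wr nearbot [125. 341.] [127. 468.] top [ 87. 574.] [ 93. 742.]
0.084 0.005 sc bot +x plate -y,+y: [206. 194.] [241. 182.] top -y -x/+x [182.  78.] [202. 102.] wr ruby [202. 423.] wr nearbot [124. 308.] [127. 437.] top [ 86. 529.] [ 92. 702.]
0.089 -0.005 sc bot +x plate -y,+y: [188. 192.] [223. 180.] top -y -x/+x [164.  75.] [183. 100.] wr ruby [202. 510.] wr nearbot [123. 388.] [126. 516.] top [ 84. 647.] [ 90. 816.]
0.089 0 sc bot +x plate -y,+y: [197. 189.] [232. 177.] top -y -x/+x [173.  72.] [192.  97.] wr ruby [202. 475.] wr nearbot [122. 355.] [125. 485.] top [ 83. 603.] [ 89. 776.]
0.089 0.005 sc bot +x plate -y,+y: [206. 186.] [241. 174.] top -y -x/+x [182.  70.] [201.  94.] wr ruby [202. 440.] wr nearbot [122. 321.] [125. 453.] top [ 81. 556.] [ 87. 734.]
scene beam at z.1 ends [281. 129.] [125. 181.]
```

The final picture agrees with the prediction. In the wrist view the beam runs straight through the ruby at crop (210,456), between two parallel white plates. In the scene view the plate's bottom corners are within about 1 px of the predicted height and mid-gap position, and the case is open. I'm handing it in.

```bash
python3 -c "
from workcell import ctrl
print(ctrl.get_grasp_force(),ctrl.get_t());print(ctrl.sign_off())"
```

```text
60.42180061340332 33.275
the job is handed in; nothing more can be done
None
```

I handed the job in at 33.3 s with the cover slid to its stop and the cell gripped by its frosted sides in the leftmost stand's beam, ruby centred to within about 2 mm by camera; the sign-off gave no verdict.

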